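# Clip the power module into the test jig and hold the contact pins up with the cam lever

## Robot

A 6-joint arm with a two-finger parallel gripper is mounted at the origin on the work surface. World frame = base frame: x ahead of the robot, y to its left, z up, the work surface at z = 0. Lengths are in m, angles in rad, forces in N, time in s.
With the tool pointing down it reaches from about 0.35 to 0.775 m from the base axis. Payload 5.5 kg.
Tool frame: the origin (TCP) lies between the finger pads; the fingertips stand 19 mm ahead of it and the grasp point (between the pads) is the TCP; z points along the fingers, y is the line along which they close (so a half turn about z gives the same grasp; the last joint's range is limited). The gripper opens to 85 mm and grips with 20 to 120 N. Pads are 22 mm wide; open, the fingers measure 114 mm over their backs; the gripper's body (76 mm by 85 mm) begins 54 mm behind the grasp point. The pads swing forward as they close: fully open they stand 13 mm farther back than shut.
Start: joints at [-1.291, 0.313, 0.046, 1.304, 0, 1.431], TCP at [0.234, -0.525, 0.25] pointing down, gripper open.
Joint ranges: [-2.76, 2.76], [-0.86, 1.69], [-1.03, 1.26], [-2.2, 2.34], [-1.47, 1.5], [-3.14, 3.14]. Speed limits (rad/s): [2.57, 2.57, 3.14, 3.14, 3.14, 3.14].

## Interface

Orientations are given as a unit quaternion [w, x, y, z].
In Python, from workcell import env gives the robot as it stands.
- The arm moves only by the tool carry_out, never from a script. Its argument "increments" is a list that holds one entry, the list of rows, each a list of 6 numbers: the shift along the tool's x, y, z each as a share of 50 cm, from -1 to 1, then the turn, a rotation vector about the tool's x, y, z each as a share of 2 pi rad, from -1 to 1. In form: [[[x, y, z, ax, ay, az], ...]]. A call has 1 to 5 rows; each row is the pose to reach, as a shift and turn from the pose commanded when the call began, along the tool's axes at that moment, turning the shorter way round; what a row does not reach only later rows make up. A row lasts 1/8 s, in which the tool goes at most 62.5 mm and 10.7 degrees, less where a joint would pass 70% of its speed; a pose out of reach is approached as far as the arm can. A call with a number of a shift or a turn outside -1 to 1 is refused whole. A call with a gripper value outside its range is refused whole. "jaw" is the closure, from 0 (fully open) to 1 (shut), set as the call begins (left out, the last holds). The fingers move at their own pace and stop on an object; "squeeze" is the grip in N (left out, the last holds). Time passes only in rows, so rows that repeat a pose let the fingers close. It gives the time, the measured TCP pose, the force, the opening and the grip force at its end, in the units of the state.
- env.get_state(): the state, without advancing time (a new reading comes with each control period).
- env.read_camera(name): name is "scene" or "top" or "wrist"; returns a dict with "frame" (400x640x3 uint8, blue, green, red), "z_map" (400x640 float32, m along the optical axis (not along the pixel's ray), 0 where there is no reading), "intrinsics" (3x3 intrinsics, pixels), "R" (3x3) and "t" (3): a world point X has camera coordinates R X + t; the wrist camera has in their place "T_tool_cam" (4x4, takes a point from camera to tool coordinates, whose origin is the TCP and whose axes are the flange's). Camera axes: x right, y down, z forward; pixel columns grow to the right and rows downward; lengths in m; the calibration is good to about 2 mm. The wrist camera is an equidistant fisheye: a pixel r from the principal point sees the ray r / f radians off the axis. A picture is of the moment at which its call begins: read the wrist's pose just before it.
- env.hand_in(): hands the job in; it is judged then, once.
Trained networks look in the newest picture that a camera, given by its name, has taken for a name from the list of things; names that differ only in an ending like _2 or _b are one class to them, and where a whole thing is asked for, a point or a joint stands for the part that bears it (a point fixed in the world has none). Each returns a list of dicts, best first, with "score" (0 to 1); they miss things now and then, are a little off and sometimes report something else, mostly with a low value. They report only what shows in the picture. A call takes as long as a camera call. They do not tell look-alikes from the thing itself.
- env.find_in(camera, name): "position" ([x, y, z] in m, in world coordinates, good to about 4 mm: the middle of the surface that is visible of it).
The state is a dict: "clock": time; "joint_pos": joint angles; "qvel": joint speeds; "tau": joint torques, N m; "tcp_pos": TCP position; "orientation": TCP orientation; "wrist_force": force on the tool from outside, world axes, zero at the start; "ft_torque": the same for the moment, N m; "finger_gap": finger opening in m; "grip_force": force on a finger pad.
Only numpy, scipy, OpenCV 4.12 (cv2) and the standard library are available. Lean on these libraries where they do the work, as an engineer would, in place of code of your own. Each camera call takes 0.05 s, during which the arm holds its last target. There are 200 camera calls.

## Task

Take the module with the finned heat sink and press it straight down, fully home, into the nest of the test jig so that the sprung jaw opens, closes on its end and grips it; let go of it. Then swing the jig's cam lever up by its handle to the highest point of its lift, which raises the test pins against the underside of the module, and finish holding the lever there: it is sprung and falls back if let go, so do not release it. Leave the other things on the bench where they are.

Things in the scene. Friction and masses are not known exactly. Their poses are not given: they have to be found in the camera images.
- module: Module to test, 36 mm tall: copper-coloured base board 70 (x) x 50 (y) x 6 mm (z) with a solid aluminium finned heat sink on its centre, 40 (x) x 24 (y) x 30 mm tall, grip it across the 24 mm; black terminals along its short ends. About 0.24 kg. Lies flat, left of the jig. Origin: centre of the underside, z up. Half a turn makes no difference.
- fixture: Test jig, fixed: base plate 200 (x) x 150 (y) x 12 mm, raised nest in its middle. Origin: bench level under the nest. -x is its front; the lever is on its -y side. The module's 70 mm side goes along x. Fixed jaw at the -x end: inner face x = -35 mm, top 106 mm high, its last 12 mm flare out by 6 mm. Side guides 54 mm apart, flared, to 10 mm above the nest. Top of jig 111 mm.
- nest (a point): Centre of the nest, 80 mm above the bench, level with the two ledges on which the module's underside rests; same axes as the jig. The seated module's origin is here.
- jaw (a joint): Sprung jaw at the nest's +x end, 36 mm wide, opens along the jig's +x: 0 shut, to 0.012 m. Inner face at x = 30 mm + value up to 10 mm above the nest, flaring to 39 mm + value at 30 mm above it. Spring 2 N shut, 4 N at 5 mm. A module pressed straight down (about 10 N, its weight is not enough) opens it; seated and let go it reads about 0.005 and is pushed to the fixed jaw.
- cam_lever (a joint): Cam lever, 95 mm arm on a level shaft along the jig's y, 42 mm above the bench at the jig's x = 0; its eccentric disc lifts the pins. 0 = level, pointing to the jig's -x (rest, on a stop); grows as the handle swings up; 1.571 = upright, highest lift; beyond that, to 2.6, the lift falls again. A spring always pulls it back to 0: about 2 N at the handle at rest, 3 N upright.
- lever_grip (a point): Where to take the lever: on its handle, a round black bar, diameter 14 mm, along the jig's y; inner end at the arm 36 mm from here, outer end 32 mm. Moves on a 95 mm circle about the shaft in the plane y = -126 mm of the jig's frame; 42 mm above the bench at rest, 137 mm upright. Held lightly (some 8 N), it turns between the pads of a gripper that keeps pointing down.
- lift (a joint): Lift of the pin carrier under the nest by the cam, m: 0 with the lever level, 0.008 at the highest point; it follows 0.008 x sin(lever angle).
- pins: Block of six sprung brass test pins on the carrier, in the gap between the ledges. Tips 5.5 mm below the nest's level with the lever down; they meet a seated module in the last 2.5 mm of the lift and press with about 1.6 N. Origin: the jig's, raised by the lift.
- coil_board: Bystander: another board, 60 x 60 mm, with a round black coil 38 mm in diameter on it, 20 mm tall. Lies near the module. Origin at the centre of the underside.
- screwdriver: Bystander: screwdriver lying on the green cutting mat.
- solder_reel: Bystander: grey reel, 54 mm in diameter, 34 mm tall, standing on its flange.
- flux_bottle: Bystander: small bottle, 32 mm in diameter, 75 mm tall, between the jig and the boards.
- terminal_block: Bystander: white block 34 x 20 x 18 mm, left of the boards.
Mind the look-alikes: they are no part of the job. Leave any red or turquoise look-alike of the module alone.

How it is judged:
On the way, in this order (a step that is already met when the one before it is completed fails the run):
1. the module sits fully home in the nest, gripped by the sprung jaw and released, the lever still down (z of module in the frame of nest between -0.003 and 0.002 m and horizontal distance between module and nest below 0.005 m and angle between the x axis of module and the x axis of nest, either way round below 0.09 rad and angle between module's own z axis and vertical below 0.06 rad and value of joint jaw between 0.0025 and 0.0075 m and contact force between the fingers and module below 0.2 N and value of joint cam_lever below 0.6 rad), for 0.2 s.
2. the cam lever is at its highest lift (value of joint cam_lever between 1.401 and 1.741 rad and value of joint lift above 0.0074 m), for 0.2 s.
At the end, for the whole second after the job is handed in: Module released in the nest (within 5 mm sideways, 2 mm in height, 0.09 rad), sprung jaw closed on it (2.5 to 7.5 mm); lever at rest within 0.17 rad of highest lift (1.571), held by the fingers (over 1 N); lift over 7.4 mm, pins pressing on the module (over 0.4 N) (all of step 2 and z of module in the frame of nest between -0.003 and 0.002 m and horizontal distance between module and nest below 0.005 m and angle between the x axis of module and the x axis of nest, either way round below 0.09 rad and angle between module's own z axis and vertical below 0.06 rad and value of joint jaw between 0.0025 and 0.0075 m and contact force between the fingers and module below 0.2 N and velocity of joint cam_lever between -0.15 and 0.15 rad/s and linear speed of module below 0.03 m/s and contact force between pins and module above 0.4 N and contact force between the fingers and cam_lever above 1 N); the arm keeps its last pose, push and grip.
It fails at once if a bystander was moved by more than 30 mm (distance of any of coil_board, screwdriver, solder_reel, flux_bottle, terminal_block from where it was at the start of the episode above 0.03 m).
It also fails if it takes over 64 s, if anything falls off the work surface, if the arm or the gripper's body presses on something with over 40 N, if the wrist force passes 120 N, or if a joint passes its speed limit or range.

## Working session

There is one attempt and no reset: what is moved stays moved. The work goes in short steps, Python scripts to look and compute and a tool call to move; the robot and the scene stay as the last step left them, time stands still between calls to the robot, and variables do not carry over. Pictures are saved under pics/ and viewed, at most 10 in all, crops included, and the job is handed in when it is done.

Besides the shell and the picture viewer there is one more tool, called after ">>>" as name(argument=value, ...) on one line, values as JSON. carry_out: Moves the arm, as the interface text tells. Its arguments: {"type":"object","properties":{"increments":{"type":"array","items":{"type":"array","items":{"type":"array","items":{"type":"number","minimum":-1,"maximum":1}}}},"jaw":{"type":"number"},"squeeze":{"type":"number"}},"required":["increments"]}

```bash
mkdir -p pics; ls
python3 - <<'E'
from workcell import env
import cv2,numpy as np
s=env.get_state();print(s)
for c in("top","scene"):
    d=env.read_camera(c);cv2.imwrite(f"pics/{c}0.png",d["frame"]);np.savez(f"{c}0.npz",**d);print(c,d["R"],d["t"],d["intrinsics"])
    for n in("module","fixture","jaw","lever_grip","cam_lever","coil_board","flux_bottle","pins"):
        print(c,n,[(np.round(r["position"],3).tolist(),round(r["score"],2)) for r in env.find_in(c,n)][:4])
E
```

```text
pics
{'clock': 0.0, 'joint_pos': array([-1.29061307e+00,  3.14005128e-01,  4.50046503e-02,  1.30356800e+00,
        1.12625005e-05,  1.43119165e+00]), 'qvel': array([ 0.00262958, -0.00059861,  0.00084432, -0.00119552,  0.00052365,
       -0.00056994]), 'tau': array([ 2.74683218e-03, -4.80626678e+01,  2.98533726e+01,  1.91888673e-02,
        6.96266102e-05, -1.28440294e-05]), 'tcp_pos': array([ 0.23421673, -0.52464219,  0.24941662]), 'orientation': array([-8.84281786e-04,  9.78052630e-01,  2.08356109e-01, -5.66129188e-05]), 'wrist_force': array([0.4049897 , 0.320099  , 0.53846507]), 'ft_torque': array([-0.01220335, -0.00947407, -0.00862736]), 'grip_force': 0.0, 'finger_gap': 0.08528057117865499}
top [[-0.01927161 -0.99977609  0.00873907]
 [-0.9963432   0.01847627 -0.0834197 ]
 [ 0.08323955 -0.01031474 -0.99647618]] [1.39933074e-04 5.03283147e-01 1.01634072e+00] [[370.75450307   0.         324.64220632]
 [  0.         370.75450307 200.37942103]
 [  0.           0.           1.        ]]
top module [([0.384, 0.083, 0.008], 0.8), ([0.312, 0.168, 0.012], 0.75), ([0.439, 0.195, 0.01], 0.74
[... 499 characters left out ...]
283]] [-0.31275234 -0.15765415  1.2486559 ] [[362.81371555   0.         323.46543443]
 [  0.         362.81371555 200.33126262]
 [  0.           0.           1.        ]]
scene module [([0.324, 0.162, 0.013], 0.74), ([0.393, 0.068, 0.014], 0.66), ([0.451, 0.187, 0.015], 0.55)]
scene fixture [([0.598, -0.033, 0.039], 0.68)]
scene jaw [([0.612, -0.011, 0.091], 0.44)]
scene lever_grip [([0.534, -0.111, 0.045], 0.72), ([0.6, -0.036, 0.039], 0.56)]
scene cam_lever [([0.536, -0.106, 0.043], 0.7), ([0.576, -0.008, 0.067], 0.15)]
scene coil_board [([0.597, -0.033, 0.039], 0.69), ([0.588, 0.261, 0.002], 0.5)]
scene flux_bottle [([0.678, 0.143, 0.041], 0.58)]
scene pins [([0.575, -0.005, 0.07], 0.51)]
```

View pics/top0.png

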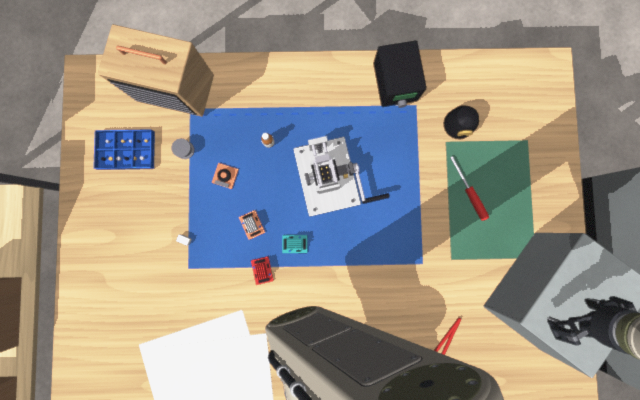

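View pics/scene0.png

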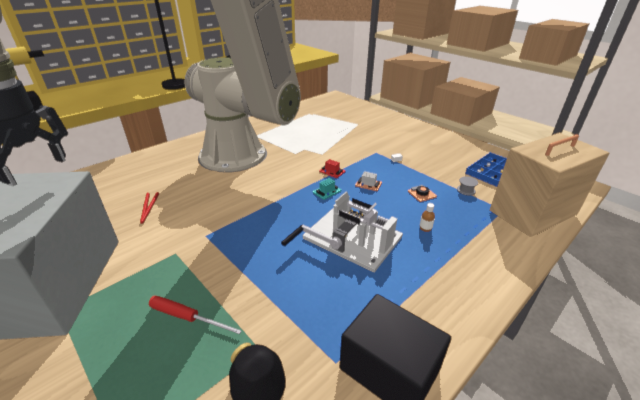

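The top view has three module-like things: (251,224) copper board with an aluminium heat sink, (295,243) turquoise, (262,270) red. Only (251,224) fits the description. The jig is at about (328,175), with the handle at (376,198). Next is an enlarged crop to confirm, plus geometry from depth.

```bash
cat > h.py <<'E'
import numpy as np,cv2
def cloud(d):
    K=d["intrinsics"];z=d["z_map"];v,u=np.mgrid[:400,:640]
    c=np.stack([(u-K[0,2])/K[0,0]*z,(v-K[1,2])/K[1,1]*z,z],-1)
    P=(c-d["t"])@d["R"]; P[z==0]=np.nan
    return P
def rect(p): # centre, sizes, angle of long side deg
    (c,s,a)=cv2.minAreaRect((p[:,:2]*1000).astype(np.float32)); 
    if s[0]<s[1]: s=s[::-1];a+=90
    return np.round(c,1),np.round(s,1),round((a+90)%180-90,1)
E
python3 - <<'E'
from h import *
d=dict(np.load("top0.npz"));P=cloud(d)
im=d["frame"];cv2.imwrite("pics/crop0.png",cv2.resize(im[120:290,200:400],None,fx=3.5,fy=3.5,interpolation=cv2.INTER_CUBIC))
x,y,z=np.moveaxis(P,-1,0)
def near(cx,cy,r): return np.hypot(x-cx,y-cy)<r
m=near(.44,.195,.045)
print("table",np.nanmedian(z[near(.44,.12,.02)]), np.nanmedian(z[near(.5,.2,.02)]))
for lo,hi in((.003,.05),(.025,.05)):
    p=P[m&(z>lo)&(z<hi)];print("mod",lo,len(p),rect(p),np.median(p[:,2]))
m=near(.57,-.015,.16)&(y<.1)
p=P[m&(z>.006)&(z<.018)&(y>-.09)];print("plate",len(p),rect(p),np.median(p[:,2]))
for lo,hi in((.03,.06),(.06,.085),(.085,.1),(.1,.125)):
    p=P[m&(z>lo)&(z<hi)];print("jig",lo,len(p),rect(p),p.mean(0))
p=P[m&(z>.03)&(z<.06)&(y<-.095)];print("handle",len(p),rect(p),p.mean(0))
E
```

```text
table 0.0006323648105295915 0.0007883818105560759
mod 0.003 469 (array([438.7, 193.5]), array([84.2, 82.9]), 31.7) 0.009210780497149306
mod 0.025 113 (array([440. , 198.9]), array([40.1, 24.8]), 23.9) 0.03507798931626339
plate 2352 (array([567.2,  -1.8]), array([300.2, 177.2]), 10.7) 0.01240216619132028
jig 0.03 395 (array([559.7, -48.6]), array([247. , 124.7]), 55.7) [ 0.54928975 -0.07431799  0.04960822]
jig 0.06 818 (array([593.2,  -3.6]), array([144.8, 122.8]), 45.8) [ 0.59177413 -0.0154495   0.07297205]
jig 0.085 208 (array([596.6,  -5.5]), array([139.3,  65. ]), 12.2) [ 0.58433245 -0.00877445  0.09043507]
jig 0.1 102 (array([572. , -10.4]), array([86.4, 49.5]), 12.2) [ 0.57443227 -0.01043575  0.10599869]
handle 209 (array([ 539.4, -110.9]), array([116.9,  53. ]), 36.8) [ 0.52732221 -0.11903184  0.04843836]
```

View pics/crop0.png

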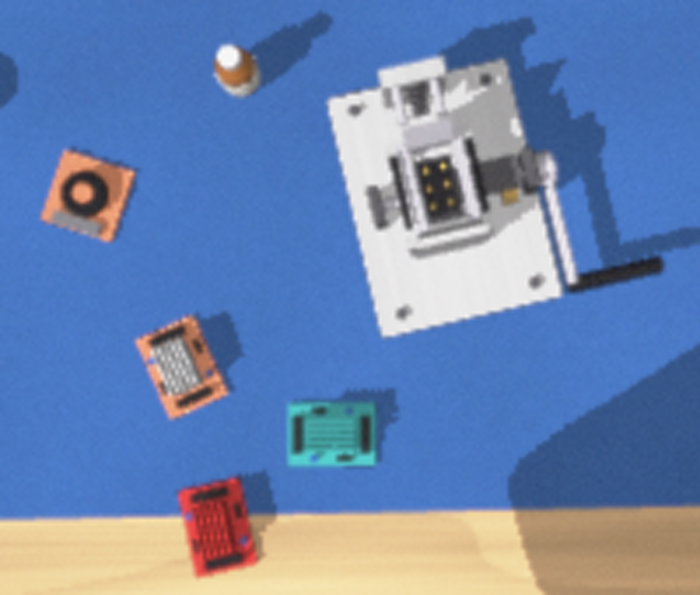

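The crop confirms it: the copper board with the aluminium fins is at crop (180,365). Its heat sink measures 40x25 mm at height 35 mm, at (0.440, 0.199) with yaw 24°. The jig yaw is about 12°. First I'll fly over the jig for a close look.

```bash
cat >> h.py <<'E'
from scipy.spatial.transform import Rotation as Ro
def rot(s): q=s["orientation"]; return Ro.from_quat([q[1],q[2],q[3],q[0]])
def down(yaw): return Ro.from_matrix(np.array([[np.cos(yaw),np.sin(yaw),0],[np.sin(yaw),-np.cos(yaw),0],[0,0,-1]]))
def inc(s,xyz,yawdeg):
    R=rot(s); d=R.inv().apply(np.array(xyz)-s["tcp_pos"])/.5
    a=(R.inv()*down(np.radians(yawdeg))).as_rotvec()/(2*np.pi)
    return np.round(np.r_[d,a],4).tolist()
E
python3 - <<'E'
from h import *
from workcell import env
s=env.get_state();print(inc(s,[.54,-.03,.33],12));print(inc(s,[.44,.199,.2],24))
E
```

```text
[0.9618, -0.6551, -0.1594, 0.0, 0.0, 0.0335]
[0.9658, -1.1549, 0.1005, 0.0, 0.0, 0.0001]
```

>>> carry_out(increments=[[[0.1, -0.07, -0.1, 0, 0, 0], [0.25, -0.16, -0.16, 0, 0, 0.01], [0.35, -0.24, -0.16, 0, 0, 0.02], [0.45, -0.31, -0.16, 0, 0, 0.03], [0.55, -0.38, -0.16, 0, 0, 0.0335]]], jaw=0)

```text
clock: 1.52
tcp_pos: [0.3876, -0.2736, 0.3298]
orientation: [0.001, 0.995, 0.104, 0.001]
wrist_force: [1.1, -0.1, -1.0]
finger_gap: 0.0854
grip_force: 0.0
```

Run:
```python
from h import *
from workcell import env
s=env.get_state();print(s['clock'],inc(s,[.54,-.03,.33],12))
```

```text
1.525 [0.3987, -0.4139, -0.0006, 0.0002, -0.0002, -0.0003]
```

>>> carry_out(increments=[[[0.08, -0.085, 0, 0, 0, 0], [0.16, -0.17, 0, 0, 0, 0], [0.25, -0.26, 0, 0, 0, 0], [0.33, -0.34, 0, 0, 0, 0], [0.4, -0.414, 0, 0, 0, 0]]])

```text
clock: 2.15
tcp_pos: [0.5404, -0.0291, 0.3293]
orientation: [0.0, 0.994, 0.105, 0.0]
wrist_force: [0.1, -0.7, -0.3]
finger_gap: 0.0855
grip_force: 0.0
```

>>> carry_out(increments=[[[0, 0, 0, 0, 0, 0], [0, 0, 0, 0, 0, 0]]])

```text
clock: 2.4
tcp_pos: [0.5391, -0.0312, 0.3289]
orientation: [0.0, 0.994, 0.105, -0.0]
wrist_force: [0.5, -0.1, -0.5]
finger_gap: 0.0852
grip_force: 0.0
```

Run:
```python
from h import *
from workcell import env
s=env.get_state();print(s['clock'],s['tcp_pos'],s['qvel'].round(3))
d=env.read_camera("wrist");np.savez("w1.npz",tcp=s['tcp_pos'],q=s['orientation'],**d);print(d["T_tool_cam"],d["intrinsics"])
cv2.imwrite("pics/w1.png",d["frame"])
for n in("module","nest","jaw","lever_grip"):print(n,[(np.round(r["position"],3).tolist(),round(r["score"],2)) for r in env.find_in("wrist",n)][:4])
```

```text
2.4 [ 0.53912286 -0.03122605  0.32894507] [-0.029 -0.012 -0.006 -0.     0.    -0.   ]
[[ 3.40169556e-04 -9.59884353e-01 -2.80395994e-01  7.14245475e-02]
 [ 9.99999927e-01  3.75538246e-04 -7.24110042e-05 -1.28866483e-03]
 [ 1.74805610e-04 -2.80395949e-01  9.59884410e-01 -1.24122114e-01]
 [ 0.00000000e+00  0.00000000e+00  0.00000000e+00  1.00000000e+00]] [[309.70691629   0.         312.57626448]
 [  0.         309.70691629 202.46312531]
 [  0.           0.           1.        ]]
module [([0.326, 0.168, 0.011], 0.89), ([0.393, 0.078, 0.013], 0.8), ([0.441, 0.196, 0.01], 0.6)]
nest [([0.577, -0.016, 0.013], 0.77)]
jaw [([0.508, -0.422, 0.022], 0.67), ([0.612, 0.002, 0.103], 0.58)]
lever_grip [([0.519, -0.106, 0.047], 0.76)]
```

View pics/w1.png

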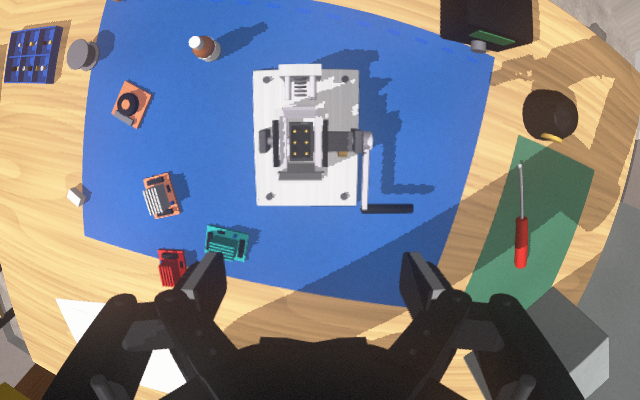

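The wrist view shows the jig plate centred at about (306,138), the nest at (301,140), the handle at (386,209) and the real module at (160,196). I'll turn this into a world cloud.

```bash
cat >> h.py <<'E'
def wcloud(d,tcp,q):
    K=d["intrinsics"];z=d["z_map"].astype(float);v,u=np.mgrid[:400,:640]
    a=(u-K[0,2])/K[0,0];b=(v-K[1,2])/K[1,1];th=np.hypot(a,b)+1e-9
    k=np.tan(np.minimum(th,1.4))/th*z
    c=np.stack([a*k,b*k,z],-1);T=d["T_tool_cam"]
    P=c@T[:3,:3].T+T[:3,3]; P=P@Ro.from_quat([q[1],q[2],q[3],q[0]]).as_matrix().T+tcp
    P[(z==0)|(th>1.3)]=np.nan
    return P
E
cat > meas.py <<'E'
from h import *
import sys
d=dict(np.load(sys.argv[1]));P=wcloud(d,d["tcp"],d["q"]);x,y,z=np.moveaxis(P,-1,0)
near=lambda cx,cy,r: np.hypot(x-cx,y-cy)<r
print("bench",np.nanmedian(z[near(.5,.1,.02)]))
m=near(.44,.196,.045)
for lo in(.003,.025):
    p=P[m&(z>lo)&(z<.05)];print("mod",lo,len(p),rect(p) if len(p)>5 else 0)
bright=(d["frame"].min(-1)>110)
m=near(.57,-.01,.14)
p=P[m&(z>.007)&(z<.018)&(y>-.1)];print("plate",len(p),np.median(p[:,2]))
ya=np.radians(12)
for yd in (10,11,12,13,14):
    ya=np.radians(yd);X=p[:,0]*np.cos(ya)+p[:,1]*np.sin(ya);Y=-p[:,0]*np.sin(ya)+p[:,1]*np.cos(ya)
    print(yd,[np.percentile(X,k).round(4) for k in(.3,1,99,99.7)],[np.percentile(Y,k).round(4) for k in(.3,1,99,99.7)])
ya=np.radians(12);X=x*np.cos(ya)+y*np.sin(ya);Y=-x*np.sin(ya)+y*np.cos(ya)
for lo,hi in((.07,.085),(.085,.1),(.1,.115)):
    k=m&(z>lo)&(z<hi);n,lab,st,ce=cv2.connectedComponentsWithStats(k.astype(np.uint8))
    for i in range(1,n):
        if st[i,4]>25:
            w=lab==i;print("jig12",lo,st[i,4],"X",np.percentile(X[w],[2,98]).round(4),"Y",np.percentile(Y[w],[2,98]).round(4),"z",np.median(z[w]).round(4))
k=(z>.03)&(z<.06)&(d["frame"].max(-1)<60)&near(.52,-.12,.07);p=P[k];print("handle",len(p),rect(p),np.median(p[:,2]),p[:,2].max())
E
python3 meas.py w1.npz
```

```text
bench 0.0009999062423243776
mod 0.003 1203 (array([439.4, 191.3]), array([80.8, 69. ]), 24.0)
mod 0.025 416 (array([440.2, 201.8]), array([40.2, 26.8]), 22.1)
plate 8311 0.012439183989970404
10 [np.float64(0.4638), np.float64(0.4656), np.float64(0.6603), np.float64(0.6626)] [np.float64(-0.1869), np.float64(-0.1852), np.float64(-0.0372), np.float64(-0.0352)]
11 [np.float64(0.4624), np.float64(0.4637), np.float64(0.6581), np.float64(0.66)] [np.float64(-0.1959), np.float64(-0.1946), np.float64(-0.0477), np.float64(-0.0461)]
12 [np.float64(0.4607), np.float64(0.4612), np.float64(0.6558), np.float64(0.6572)] [np.float64(-0.2055), np.float64(-0.2045), np.float64(-0.0578), np.float64(-0.0567)]
13 [np.float64(0.458), np.float64(0.4592), np.float64(0.6532), np.float64(0.6548)] [np.float64(-0.2161), np.float64(-0.2147), np.float64(-0.0675), np.float64(-0.0665)]
14 [np.float64(0.455), np.float64(0.4565), np.float64(0.6508), np.float64(0.6531)] [np.float64(-0.2268), np.float64(-0.2252), np.float64(-0.0768), np.float64(-0.0752)]
jig12 0.07 752 X [0.6112 0.6528] Y [-0.1488 -0.1032] z 0.0808
jig12 
[... 484 characters left out ...]
892
jig12 0.085 246 X [0.5318 0.5859] Y [-0.1    -0.0939] z 0.0887
jig12 0.085 226 X [0.515  0.5239] Y [-0.1537 -0.0992] z 0.0955
jig12 0.1 244 X [0.5926 0.6006] Y [-0.1429 -0.1089] z 0.1079
jig12 0.1 285 X [0.5149 0.5212] Y [-0.1503 -0.1028] z 0.1057
  return _methods._mean(a, axis=axis, dtype=dtype,
  ret = ret.dtype.type(ret / rcount)
Traceback (most recent call last):
  File "meas.py", line 22, in <module>
    k=(z>.03)&(z<.06)&(d["frame"].max(-1)<60)&near(.52,-.12,.07);p=P[k];print("handle",len(p),rect(p),np.median(p[:,2]),p[:,2].max())
                                                                                                                        ~~~~~~~~~~^^
ValueError: zero-size array to reduction operation maximum which has no identity
```

Run:
```python
from h import *
from workcell import env
s=env.get_state();print(inc(s,[.44,.2,.15],24))
d=dict(np.load("w1.npz"));P=wcloud(d,d["tcp"],d["q"]);p=P[203:216,366:412].reshape(-1,3);p=p[(p[:,2]>.03)&(p[:,2]<.06)]
print(rect(p),np.percentile(p,[2,50,98],axis=0).round(4))
```

```text
[-0.0982, -0.4956, 0.3586, 0.0001, -0.0, -0.0337]
(array([ 506. , -146.7]), array([68.2, 15.3]), -79.7) [[ 0.4951 -0.1778  0.0439]
 [ 0.5063 -0.1457  0.0481]
 [ 0.5169 -0.1146  0.0503]]
```

>>> carry_out(increments=[[[-0.02, -0.11, 0.02, 0, 0, -0.01], [-0.04, -0.22, 0.06, 0, 0, -0.02], [-0.06, -0.32, 0.14, 0, 0, -0.03], [-0.08, -0.41, 0.22, 0, 0, -0.0337], [-0.098, -0.49, 0.29, 0, 0, -0.0337]]])

```text
clock: 3.28
tcp_pos: [0.4396, 0.1988, 0.1831]
orientation: [0.0, 0.978, 0.209, 0.0]
wrist_force: [1.3, 0.4, -0.2]
finger_gap: 0.0849
grip_force: 0.0
```

>>> carry_out(increments=[[[0, -0.0056, 0.07, 0, 0, 0], [0, -0.0056, 0.07, 0, 0, 0], [0, -0.0056, 0.07, 0, 0, 0]]])

```text
clock: 3.65
tcp_pos: [0.4405, 0.2003, 0.1504]
orientation: [0.0, 0.978, 0.208, 0.001]
wrist_force: [-0.2, 0.6, 0.2]
finger_gap: 0.0856
grip_force: 0.0
```

```bash
sed -i 's/^k=(z>.03).*//' meas.py
python3 - <<'E'
from h import *
from workcell import env
s=env.get_state();print(s['clock'],s['tcp_pos'],s['qvel'].round(3),inc(s,[.44,.2,.03],24))
d=env.read_camera("wrist");np.savez("w2.npz",tcp=s['tcp_pos'],q=s['orientation'],**d)
cv2.imwrite("pics/w2.png",d["frame"])
E
python3 meas.py w2.npz | grep -v ^1
```

```text
3.65 [0.44045103 0.20032539 0.15041982] [-0.003 -0.011  0.019 -0.002  0.     0.001] [-0.0015, 0.0001, 0.2408, 0.0001, -0.0002, 0.0001]
bench 0.001107904345044125
mod 0.003 4158 (array([440.4, 200.2]), array([79.3, 70.4]), 39.7)
mod 0.025 865 (array([439.8, 201.8]), array([40.9, 24.3]), 23.1)
plate 11607 0.012445681698074973
jig12 0.07 1358 X [0.6105 0.6523] Y [-0.1479 -0.1002] z 0.0792
jig12 0.07 2403 X [0.5166 0.6002] Y [-0.1544 -0.093 ] z 0.0793
jig12 0.07 59 X [0.5667 0.5768] Y [-0.1343 -0.1079] z 0.0724
jig12 0.07 86 X [0.5362 0.5653] Y [-0.134  -0.1073] z 0.0745
jig12 0.085 407 X [0.588  0.6036] Y [-0.1419 -0.1071] z 0.0914
jig12 0.085 341 X [0.5313 0.5848] Y [-0.0972 -0.0929] z 0.0889
jig12 0.085 354 X [0.5316 0.5854] Y [-0.1576 -0.152 ] z 0.0878
jig12 0.085 306 X [0.5135 0.5236] Y [-0.1495 -0.0975] z 0.0945
jig12 0.1 325 X [0.5925 0.601 ] Y [-0.1433 -0.1075] z 0.1068
jig12 0.1 300 X [0.5144 0.5211] Y [-0.1501 -0.1008] z 0.1055
```

View pics/w2.png

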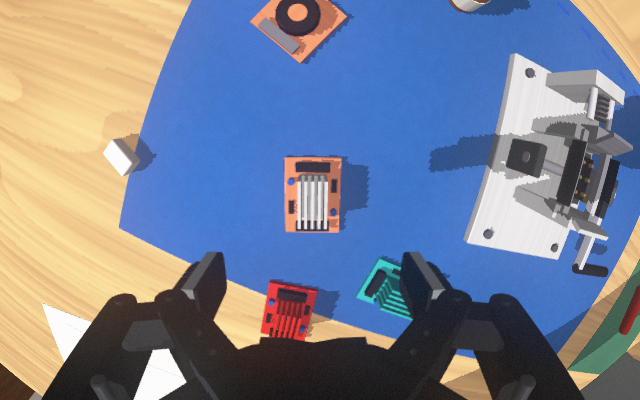

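The copper/aluminium module is at (313,195), aligned with the tool, and the fingers clear the red and turquoise ones. Descending to z=30 mm.

>>> carry_out(increments=[[[-0.001, -0.001, 0.08, 0, 0, 0], [-0.001, -0.001, 0.16, 0, 0, 0], [-0.001, -0.001, 0.22, 0, 0, 0], [-0.001, -0.001, 0.24, 0, 0, 0], [-0.001, -0.001, 0.24, 0, 0, 0]]])

```text
clock: 4.32
tcp_pos: [0.4397, 0.2009, 0.0299]
orientation: [0.0, 0.978, 0.209, 0.0]
wrist_force: [0.1, -0.2, -0.3]
finger_gap: 0.0853
grip_force: 0.0
```

>>> carry_out(increments=[[[0, 0, 0, 0, 0, 0], [0, 0, 0, 0, 0, 0], [0, 0, 0, 0, 0, 0], [0, 0, 0, 0, 0, 0], [0, 0, 0, 0, 0, 0]]], jaw=1, squeeze=50)

```text
clock: 4.95
tcp_pos: [0.4394, 0.2013, 0.0298]
orientation: [0.0, 0.978, 0.209, 0.001]
wrist_force: [-1.0, -0.3, 4.6]
finger_gap: 0.0229
grip_force: 51.0
```

>>> carry_out(increments=[[[0, 0, -0.03, 0, 0, 0], [0, 0, -0.12, 0, 0, 0], [0, 0, -0.22, 0, 0, 0], [0, 0, -0.3, 0, 0, 0], [0, 0, -0.3, 0, 0, 0]]])

```text
clock: 5.58
tcp_pos: [0.4407, 0.2017, 0.1829]
orientation: [-0.0, 0.978, 0.209, 0.003]
wrist_force: [0.3, -0.9, -2.6]
finger_gap: 0.0231
grip_force: 50.1
```

Run:
```python
from h import *
from workcell import env
s=env.get_state();print(s['clock'],s['finger_gap'],s['wrist_force'],inc(s,[.573,-.008,.18],12))
```

```text
5.575 0.02308803479610118 [ 0.34196274 -0.87028451 -2.60901776] [0.0699, 0.491, 0.0068, 0.0001, -0.0011, 0.0337]
```

>>> carry_out(increments=[[[0.014, 0.08, 0.005, 0, 0, 0.007], [0.028, 0.18, 0.005, 0, 0, 0.014], [0.042, 0.28, 0.005, 0, 0, 0.021], [0.056, 0.38, 0.005, 0, 0, 0.028], [0.07, 0.46, 0.005, 0, 0, 0.0337]]])

```text
clock: 6.2
tcp_pos: [0.5644, 0.0038, 0.175]
orientation: [-0.0, 0.995, 0.103, -0.001]
wrist_force: [0.6, 0.1, -3.1]
finger_gap: 0.0231
grip_force: 50.1
```

>>> carry_out(increments=[[[-0.006, 0.03, 0, 0, 0, 0], [-0.006, 0.03, 0, 0, 0, 0], [-0.006, 0.03, 0, 0, 0, 0], [-0.006, 0.03, 0, 0, 0, 0]]])

```text
clock: 6.7
tcp_pos: [0.5643, -0.0085, 0.1767]
orientation: [-0.0, 0.994, 0.105, -0.0]
wrist_force: [-0.1, -1.0, -2.7]
finger_gap: 0.0232
grip_force: 50.2
```

```bash
python3 - <<'E'
from h import *
from workcell import env
s=env.get_state();print(s['clock'],s['tcp_pos'],s['qvel'].round(3),inc(s,[.573,-.008,.18],12),s['wrist_force'])
d=env.read_camera("wrist");np.savez("w3.npz",tcp=s['tcp_pos'],q=s['orientation'],**d)
cv2.imwrite("pics/w3.png",d["frame"])
d=env.read_camera("scene");np.savez("s3.npz",**d);d=env.read_camera("top");np.savez("t3.npz",**d)
E
python3 meas.py w3.npz | grep -v ^1
```

```text
6.7 [ 0.56426379 -0.00853206  0.17665136] [-0.    -0.     0.007 -0.002 -0.002  0.001] [0.0173, 0.0026, -0.0067, -0.0, 0.0001, 0.0003] [-0.0893649  -1.04495935 -2.73117883]
bench 0.0010057527483350454
mod 0.003 2 0
mod 0.025 0 0
plate 12499 0.012487138445922918
jig12 0.07 2082 X [0.6113 0.6525] Y [-0.1496 -0.103 ] z 0.0833
jig12 0.07 88 X [0.635  0.6375] Y [-0.1329 -0.1196] z 0.082
jig12 0.07 63 X [0.6298 0.632 ] Y [-0.1329 -0.1195] z 0.0808
jig12 0.07 60 X [0.6254 0.6269] Y [-0.1329 -0.1195] z 0.082
jig12 0.07 60 X [0.6204 0.6219] Y [-0.133  -0.1195] z 0.082
jig12 0.07 59 X [0.6155 0.6169] Y [-0.133  -0.1195] z 0.0811
jig12 0.07 87 X [0.6037 0.6045] Y [-0.1434 -0.1092] z 0.0756
jig12 0.07 583 X [0.5702 0.6002] Y [-0.1092 -0.0936] z 0.0799
jig12 0.07 573 X [0.57   0.6004] Y [-0.1589 -0.1434] z 0.0799
jig12 0.07 51 X [0.5699 0.5865] Y [-0.0998 -0.0956] z 0.0786
jig12 0.07 74 X [0.5696 0.5867] Y [-0.1565 -0.1528] z 0.0789
jig12 0.07 29 X [0.5701 0.5744] Y [-0.1209 -0.1167] z 0.0738
jig12 0.085 36 X [0.6448 0.6508] Y [-0.1438 -0.1365] z 0.0854
jig12 0.085 429 X [0.5994 0.6045] Y [-0.1432 -0.1093] z 0.0904
jig12 0.085 196 X [0.5887 0.5925] Y [-0.1438 -0.1091] z 0.0954
jig12 0.085 187 X [0.5718 0.5862] Y [-0.0998 -0.0942] z 0.0888
jig12 0.085 173 X [0.5716 0.5863] Y [-0.1585 -0.1536] z 0.089
jig12 0.1 665 X [0.5926 0.6008] Y [-0.1435 -0.1089] z 0.1089
```

View pics/w3.png

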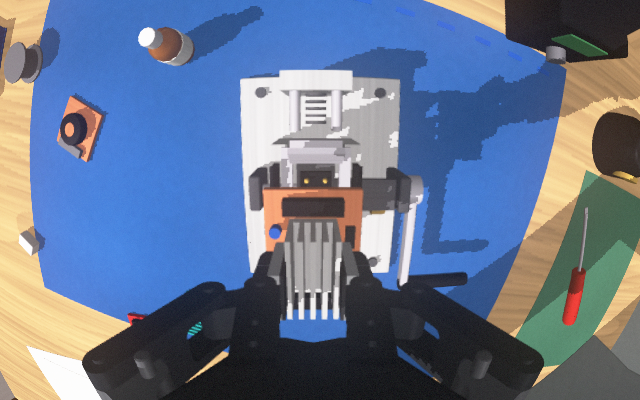

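The held module covers the lower half of the nest: the board's front edge is at row ~188, columns 265–362. Next I'll measure it against the jig in the same frame.

Run:
```python
from h import *
d=dict(np.load("w3.npz"));P=wcloud(d,d["tcp"],d["q"]);ya=np.radians(12)
t=d["tcp"];print("tcp XY",t[0]*np.cos(ya)+t[1]*np.sin(ya),-t[0]*np.sin(ya)+t[1]*np.cos(ya))
x,y,z=np.moveaxis(P,-1,0);X=x*np.cos(ya)+y*np.sin(ya);Y=-x*np.sin(ya)+y*np.cos(ya)
roi=np.zeros(z.shape,bool);roi[182:260,255:370]=1
for n,k in(("board",roi&(z>.138)&(z<.165)),):
    pts=np.c_[X[k],Y[k],z[k]];print(n,len(pts),np.percentile(pts,[.5,2,50,98,99.5],axis=0).round(4))
    for a,b in((.595,.60),(.585,.59),(.575,.58)):
        q=pts[(pts[:,0]>a)&(pts[:,0]<b)]; 
        if len(q):print(a,np.percentile(q[:,1],[1,99]).round(4),np.median(q[:,2]).round(4))
    for a,b in((-.147,-.137),(-.132,-.122),(-.117,-.107)):
        q=pts[(pts[:,1]>a)&(pts[:,1]<b)]; print("front X",np.percentile(q[:,0],99.5).round(4))
roi[:]=0;roi[215:320,280:345]=1
k=roi&(z>.165)&(z<.19);pts=np.c_[X[k],Y[k],z[k]];print("sink",np.percentile(pts,[1,50,99],axis=0).round(4))
```

```text
tcp XY 0.5501593520087416 -0.12566265498275017
board 5500 [[ 0.5509 -0.1491  0.1484]
 [ 0.5524 -0.1484  0.1508]
 [ 0.5737 -0.124   0.1544]
 [ 0.5854 -0.1003  0.1621]
 [ 0.5856 -0.0996  0.1643]]
0.585 [-0.1485 -0.1001] 0.1516
0.575 [-0.1486 -0.1004] 0.1598
front X 0.5856
front X 0.5855
front X 0.5856
sink [[ 0.5312 -0.1378  0.1655]
 [ 0.557  -0.1245  0.1828]
 [ 0.5707 -0.1103  0.1888]]
```

>>> carry_out(increments=[[[0.0177, 0.0025, 0, 0, 0, 0], [0.0177, 0.0025, 0, 0, 0, 0], [0.0177, 0.0025, 0.04, 0, 0, 0], [0.0177, 0.0025, 0.08, 0, 0, 0], [0.0177, 0.0025, 0.09, 0, 0, 0]]])

```text
clock: 7.48
tcp_pos: [0.5727, -0.0091, 0.1302]
orientation: [-0.0, 0.995, 0.104, -0.001]
wrist_force: [-2.6, -0.9, 0.6]
finger_gap: 0.0227
grip_force: 50.4
```

Run:
```python
from h import *
from workcell import env
s=env.get_state();print(s['clock'],s['tcp_pos'],inc(s,[.5732,-.0082,.1098],12),s['wrist_force'])
```

```text
7.475 [ 0.57273705 -0.00905465  0.13022823] [0.0014, -0.0014, 0.0409, -0.0001, 0.0005, -0.0] [-2.60146513 -0.886603    0.62523296]
```

>>> carry_out(increments=[[[0, 0, 0.01, 0, 0, 0], [0, 0, 0.018, 0, 0, 0], [0, 0, 0.026, 0, 0, 0], [0, 0, 0.032, 0, 0, 0], [0, 0, 0.036, 0, 0, 0]]])

```text
clock: 8.1
tcp_pos: [0.573, -0.0091, 0.1129]
orientation: [-0.0, 0.995, 0.104, -0.001]
wrist_force: [-4.4, -0.5, -0.4]
finger_gap: 0.0233
grip_force: 50.4
```

>>> carry_out(increments=[[[0, 0, 0.003, 0, 0, 0], [0, 0, 0.006, 0, 0, 0], [0, 0, 0.006, 0, 0, 0]]])

```text
clock: 8.48
tcp_pos: [0.5735, -0.0091, 0.1102]
orientation: [-0.0, 0.995, 0.104, -0.0]
wrist_force: [-3.9, -0.3, -2.5]
finger_gap: 0.0232
grip_force: 50.3
```

>>> carry_out(increments=[[[0, 0, 0.001, 0, 0, 0], [0, 0, 0.002, 0, 0, 0], [0, 0, 0.004, 0, 0, 0], [0, 0, 0.004, 0, 0, 0]]])

```text
clock: 8.98
tcp_pos: [0.5738, -0.0091, 0.1098]
orientation: [0.0, 0.995, 0.104, 0.0]
wrist_force: [-7.2, -0.2, 6.4]
finger_gap: 0.0233
grip_force: 51.3
```

>>> carry_out(increments=[[[0, 0, 0.001, 0, 0, 0], [0, 0, 0.003, 0, 0, 0], [0, 0, 0.003, 0, 0, 0]]])

```text
clock: 9.35
tcp_pos: [0.5738, -0.0091, 0.1098]
orientation: [0.0, 0.995, 0.105, 0.001]
wrist_force: [-9.9, 0.6, 16.0]
finger_gap: 0.0235
grip_force: 52.6
```

>>> carry_out(increments=[[[0, 0, 0, 0, 0, 0], [0, 0, 0, 0, 0, 0], [0, 0, 0, 0, 0, 0], [0, 0, 0, 0, 0, 0], [0, 0, 0, 0, 0, 0]]], jaw=0)

```text
clock: 9.98
tcp_pos: [0.5739, -0.0091, 0.107]
orientation: [0.0, 0.995, 0.104, -0.0]
wrist_force: [0.0, 0.4, 0.4]
finger_gap: 0.0851
grip_force: 0.0
```

>>> carry_out(increments=[[[0, 0, -0.02, 0, 0, 0], [0, 0, -0.08, 0, 0, 0], [0, 0, -0.18, 0, 0, 0], [-0.04, 0, -0.25, 0, 0, 0], [-0.08, 0, -0.25, 0, 0, 0]]])

```text
clock: 10.6
tcp_pos: [0.5364, -0.0179, 0.2364]
orientation: [0.001, 0.995, 0.105, 0.004]
wrist_force: [0.6, 0.4, 0.7]
finger_gap: 0.0855
grip_force: 0.0
```

```bash
python3 - <<'E'
from h import *
from workcell import env
env.get_state();import time
s=env.get_state();print(s['clock'],s['tcp_pos'],s['wrist_force'])
d=env.read_camera("wrist");np.savez("w4.npz",tcp=s['tcp_pos'],q=s['orientation'],**d)
P=wcloud(d,d["tcp"] if "tcp" in d else s['tcp_pos'],s['orientation']);ya=np.radians(12)
x,y,z=np.moveaxis(P,-1,0);X=x*np.cos(ya)+y*np.sin(ya);Y=-x*np.sin(ya)+y*np.cos(ya)
k=np.hypot(X-.559,Y+.1262)<.03
for lo,hi in((.08,.092),(.107,.125)):
    w=k&(z>lo)&(z<hi);print(lo,w.sum(),np.percentile(np.c_[X[w],Y[w],z[w]],[1,50,99],axis=0).round(4))
v,u=np.argwhere(k).mean(0).astype(int);print(u,v)
cv2.imwrite("pics/w4.png",cv2.resize(d["frame"][max(v-90,0):v+90,max(u-120,0):u+120],None,fx=3,fy=3,interpolation=cv2.INTER_CUBIC))
E
python3 meas.py w4.npz|grep 'jig12 0.1\|0.085'
```

```text
10.6 [ 0.53637443 -0.01787806  0.23641639] [0.61622302 0.40246218 0.66202454]
0.08 1657 [[ 0.5349 -0.1551  0.0814]
 [ 0.5596 -0.1258  0.0868]
 [ 0.5823 -0.0975  0.0919]]
0.107 829 [[ 0.539  -0.1388  0.1076]
 [ 0.5578 -0.1268  0.1165]
 [ 0.5785 -0.1152  0.1182]]
308 315
jig12 0.085 40 X [0.6404 0.6516] Y [-0.1319 -0.1256] z 0.0853
jig12 0.085 83 X [0.6077 0.6088] Y [-0.1433 -0.1093] z 0.0906
jig12 0.085 4450 X [0.5216 0.5963] Y [-0.1576 -0.103 ] z 0.0887
jig12 0.085 418 X [0.5312 0.5853] Y [-0.0995 -0.0941] z 0.0891
jig12 0.1 468 X [0.5979 0.6059] Y [-0.1432 -0.1091] z 0.1088
jig12 0.1 53 X [0.5394 0.5785] Y [-0.1376 -0.1366] z 0.1078
jig12 0.1 53 X [0.5437 0.5736] Y [-0.1179 -0.117 ] z 0.1106
jig12 0.1 545 X [0.5147 0.5214] Y [-0.1501 -0.1024] z 0.1053
```

View pics/w4.png

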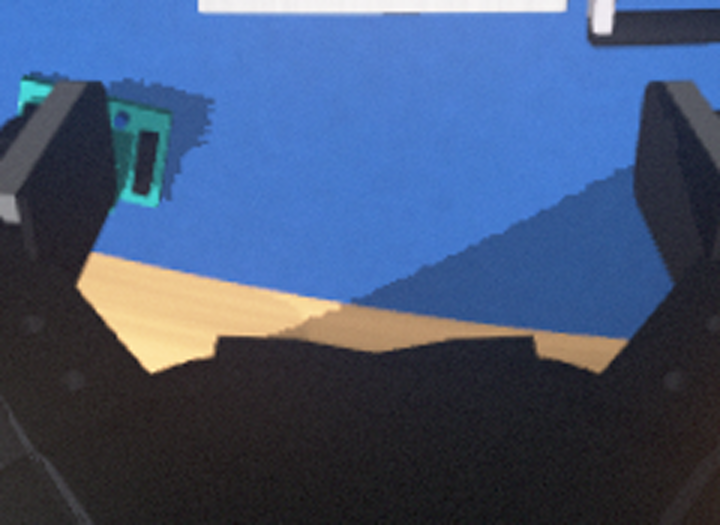

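Seated. The heat-sink top is at z = 116.5 mm (80 + 36), centred within 1 mm, and the jaw has moved 5.3 mm. My crop missed the jig, but the measured numbers are enough. On to the lever: tool yaw 102°, grasp at about (0.5065, -0.1515, 0.042).

Run:
```python
from h import *
from workcell import env
s=env.get_state();print(s['joint_pos'].round(2),inc(s,[.5065,-.1515,.2],102))
```

```text
[-0.18  0.24 -0.1   1.24 -0.    2.75] [-0.1076, 0.2504, 0.0699, 0.0004, -0.0001, -0.25]
```

>>> carry_out(increments=[[[-0.02, 0.04, 0, 0, 0, -0.027], [-0.04, 0.08, 0, 0, 0, -0.055], [-0.06, 0.13, 0, 0, 0, -0.083], [-0.08, 0.18, 0, 0, 0, -0.11], [-0.1, 0.23, 0, 0, 0, -0.138]]])

```text
clock: 11.28
tcp_pos: [0.5097, -0.1411, 0.2324]
orientation: [0.0, 0.857, 0.515, 0.0]
wrist_force: [-0.5, 0.0, 0.3]
finger_gap: 0.0855
grip_force: 0.0
```

Run:
```python
from h import *
from workcell import env
s=env.get_state();print(s['joint_pos'].round(2),inc(s,[.5065,-.1515,.17],102))
```

```text
[-0.42  0.23 -0.11  1.23  0.    1.64] [-0.0213, 0.0041, 0.1248, 0.0, 0.0, -0.1111]
```

>>> carry_out(increments=[[[-0.005, 0.001, 0.01, 0, 0, -0.028], [-0.01, 0.002, 0.04, 0, 0, -0.056], [-0.015, 0.003, 0.08, 0, 0, -0.084], [-0.02, 0.004, 0.12, 0, 0, -0.111], [-0.0213, 0.004, 0.125, 0, 0, -0.111]]])

```text
clock: 11.9
tcp_pos: [0.5056, -0.1503, 0.1685]
orientation: [-0.001, 0.633, 0.774, -0.0]
wrist_force: [0.0, -0.5, -0.2]
finger_gap: 0.086
grip_force: 0.0
```

>>> carry_out(increments=[[[0, 0, 0, 0, 0, 0]]])

```text
clock: 12.02
tcp_pos: [0.5066, -0.1507, 0.1701]
orientation: [0.0, 0.633, 0.774, 0.0]
wrist_force: [0.2, -0.5, 0.9]
finger_gap: 0.0854
grip_force: 0.0
```

Run:
```python
from h import *
from workcell import env
s=env.get_state();print(s['clock'],s['tcp_pos'],inc(s,[.5065,-.1515,.042],102))
d=env.read_camera("wrist");cv2.imwrite("pics/w5.png",d["frame"])
P=wcloud(d,s['tcp_pos'],s['orientation']);ya=np.radians(12)
x,y,z=np.moveaxis(P,-1,0);X=x*np.cos(ya)+y*np.sin(ya);Y=-x*np.sin(ya)+y*np.cos(ya)
w=(np.abs(X-.464)<.03)&(Y<-.221)&(Y>-.30)&(z>.03)&(z<.06);print(w.sum(),np.percentile(np.c_[X[w],Y[w],z[w]],[1,50,99],axis=0).round(4))
```

```text
12.025 [ 0.50662395 -0.15071589  0.17012441] [-0.0014, -0.0006, 0.2562, 0.0, 0.0, -0.0015]
1244 [[ 0.4566 -0.2831  0.043 ]
 [ 0.4638 -0.2507  0.0483]
 [ 0.4707 -0.2216  0.0505]]
```

View pics/w5.png

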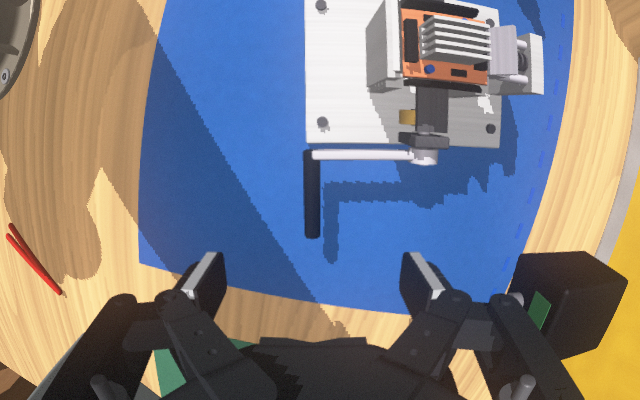

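The wrist view shows the module seated flat at (452,40) with the jaw against its end, and the handle at (312,195) centred between the fingers. Descending onto the handle.

>>> carry_out(increments=[[[0, 0, 0.08, 0, 0, 0], [0, 0, 0.16, 0, 0, 0], [0, 0, 0.23, 0, 0, 0], [0, 0, 0.256, 0, 0, 0], [0, 0, 0.256, 0, 0, 0]]])

```text
clock: 12.7
tcp_pos: [0.5065, -0.1506, 0.0418]
orientation: [-0.0, 0.632, 0.775, -0.0]
wrist_force: [-0.3, -0.3, -0.5]
finger_gap: 0.0857
grip_force: 0.0
```

>>> carry_out(increments=[[[0, 0, 0, 0, 0, 0], [0, 0, 0, 0, 0, 0], [0, 0, 0, 0, 0, 0], [0, 0, 0, 0, 0, 0], [0, 0, 0, 0, 0, 0]]], jaw=1, squeeze=20)

```text
clock: 13.32
tcp_pos: [0.506, -0.1509, 0.0421]
orientation: [0.0, 0.632, 0.775, -0.001]
wrist_force: [-3.0, -1.1, 5.2]
finger_gap: 0.0129
grip_force: 21.3
```

Run:
```python
from h import *
from workcell import env
s=env.get_state();t=s['tcp_pos'];ya=np.radians(12)
print(s['clock'],t,s['wrist_force'],s['finger_gap'])
c=t+np.array([np.cos(ya),np.sin(ya),0])*.095
for a in(10,20,30,40,50,60,70,80,90):
    a=np.radians(a);p=c+.095*np.array([-np.cos(a)*np.cos(ya),-np.cos(a)*np.sin(ya),np.sin(a)]);print(round(np.degrees(a)),inc(s,p,102))
```

```text
13.325 [ 0.50595301 -0.15092637  0.04207795] [-2.95581739 -1.11603526  5.18932945] 0.012896399075748787
10 [-0.0, 0.0029, -0.033, -0.0001, 0.0001, -0.001]
20 [0.0, 0.0114, -0.065, -0.0001, 0.0001, -0.001]
30 [0.0001, 0.0254, -0.095, -0.0001, 0.0001, -0.001]
40 [0.0002, 0.0444, -0.1222, -0.0001, 0.0001, -0.001]
50 [0.0003, 0.0677, -0.1456, -0.0001, 0.0001, -0.001]
60 [0.0005, 0.0949, -0.1646, -0.0001, 0.0001, -0.001]
70 [0.0007, 0.1249, -0.1786, -0.0001, 0.0001, -0.001]
80 [0.0009, 0.1568, -0.1872, -0.0001, 0.0001, -0.001]
90 [0.0011, 0.1898, -0.1902, -0.0001, 0.0001, -0.001]
```

Handle gripped. Swinging to 50° first, then on to 90°.

>>> carry_out(increments=[[[0, 0.003, -0.033, 0, 0, 0], [0, 0.0115, -0.065, 0, 0, 0], [0, 0.0255, -0.095, 0, 0, 0], [0, 0.0445, -0.122, 0, 0, 0], [0, 0.068, -0.1455, 0, 0, 0]]])

```text
clock: 13.95
tcp_pos: [0.5333, -0.145, 0.114]
orientation: [-0.004, 0.633, 0.774, -0.006]
wrist_force: [-20.5, -7.7, 12.8]
finger_gap: 0.0131
grip_force: 20.9
```

>>> carry_out(increments=[[[0, 0.027, -0.019, 0, 0, 0], [0, 0.057, -0.033, 0, 0, 0], [0, 0.089, -0.0417, 0, 0, 0], [0, 0.122, -0.0447, 0, 0, 0], [0, 0.122, -0.0447, 0, 0, 0]]])

```text
clock: 14.58
tcp_pos: [0.5999, -0.1309, 0.1379]
orientation: [0.0, 0.631, 0.775, 0.0]
wrist_force: [-3.7, 1.6, 9.4]
finger_gap: 0.0134
grip_force: 21.6
```

>>> carry_out(increments=[[[0, 0, 0, 0, 0, 0], [0, 0, 0, 0, 0, 0], [0, 0, 0, 0, 0, 0]]])

```text
clock: 14.95
tcp_pos: [0.5992, -0.131, 0.1379]
orientation: [0.0, 0.632, 0.775, 0.0]
wrist_force: [-3.9, 1.8, 8.5]
finger_gap: 0.0129
grip_force: 21.5
```

Run:
```python
from h import *
from workcell import env
s=env.get_state();t=s['tcp_pos'];ya=np.radians(12)
print(s['clock'],t,s['wrist_force'],s['finger_gap'],s['grip_force'],"X",t[0]*np.cos(ya)+t[1]*np.sin(ya)-.559,"Y",-t[0]*np.sin(ya)+t[1]*np.cos(ya)+.1272)
d=env.read_camera("wrist");cv2.imwrite("pics/w6.png",d["frame"])
P=wcloud(d,s['tcp_pos'],s['orientation'])
x,y,z=np.moveaxis(P,-1,0);X=x*np.cos(ya)+y*np.sin(ya);Y=-x*np.sin(ya)+y*np.cos(ya)
w=(np.abs(X-.559)<.035)&(np.abs(Y+.126)<.03)&(z>.107)&(z<.125);print(w.sum(),np.percentile(np.c_[X[w],Y[w],z[w]],[1,50,99],axis=0).round(4))
```

```text
14.95 [ 0.59922852 -0.13103562  0.13790464] [-3.88861902  1.7531718   8.47276161] 0.012868746665192438 21.542888581752777 X -0.0001098951375484436 Y -0.12555879181144333
2915 [[ 0.5385 -0.1395  0.1073]
 [ 0.558  -0.1325  0.1149]
 [ 0.5777 -0.1224  0.1181]]
```

View pics/w6.png

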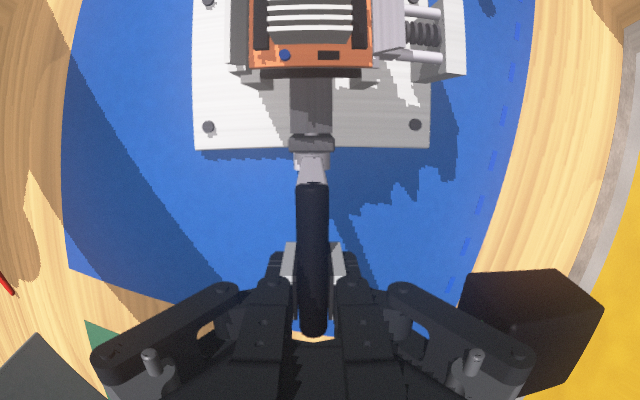

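The handle (313,250) is upright over the shaft (311,140) between the pads, the TCP is within 1 mm of the jig's x = 0 at z = 138 mm, and the module is still flat in the nest. Handing in.

```bash
python3 -c "
from workcell import env
print(env.hand_in())"
```

```text
the job is handed in; nothing more can be done
None
```

The job is handed in at about 15 s: by the wrist-camera and force readings the module is fully home in the nest with the jaw about 5 mm open on its end, and the lever is held upright. `hand_in` returned no verdict; lift and pin contact were not measured directly.

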